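# Open the bench drawer and uncover the round hardware tin

## Robot

A 7-joint arm with a two-finger parallel gripper is mounted at the origin on the work surface. World frame = base frame: x ahead of the robot, y to its left, z up, the work surface at z = 0. Lengths are in m, angles in rad, forces in N, time in s.
With the tool pointing down it reaches from about 0.425 to 0.875 m from the base axis. Payload 8.4 kg.
Tool frame: the origin (TCP) lies at the very end of the fingers, on their centre line; the grasp point (between the pads) lies 19 mm behind it; z points along the fingers, y is the line along which they close (so a half turn about z gives the same grasp; the last joint's range is limited). The gripper opens to 87 mm and grips with 3 to 60 N. Pads are 19 mm wide; open, the fingers measure 117 mm over their backs; the gripper's body (75 mm by 190 mm) begins 51 mm behind the grasp point.
Start: joints at [-1.211, 0.333, 0.04, 1.465, -0.013, 1.343, -0.059], TCP at [0.288, 0.583, 0.195] pointing down, gripper open.
Joint ranges: [-2.58, 2.58], [-0.38, 2.09], [-1.3, 1.39], [0.25, 2.4], [-1.5, 4.64], [0.08, 2.09], [-2.65, 2.65]. Speed limits (rad/s): [2.22, 2.22, 2.79, 2.79, 3.14, 3.14, 3.14].

## Interface

Orientations are given as a unit quaternion [w, x, y, z].
In Python, from workcell import r, imaging gives the robot as it stands. The module is installed in compiled form; this text tells all that it offers.
- The arm moves only by the shell command python3 -m creep 'ROWS'. ROWS is JSON, a list of rows, each a list of 3 entries, a list of its own where there are three numbers: the opening, from 0 (shut) to 1 (fully open), then the shift along the world's x, y, z in mm, then the turn, a rotation vector about the world's x, y, z in rad. In form: [[jaw, [dx, dy, dz], [ax, ay, az]], ...]. A call has 1 to 20 rows; each row is the pose to reach, as a shift and turn from the pose commanded when the call began; what a row does not reach only later rows make up. A row lasts 1/10 s, in which the tool goes at most 50 mm and 8.59 degrees, less where a joint would pass 70% of its speed; a pose out of reach is approached as far as the arm can. A call with a gripper value outside its range is refused whole. The fingers move at their own pace and stop on an object; the grip force is fixed at half the most. Time passes only in rows, so rows that repeat a pose let the fingers close. It gives the time, the measured TCP pose, the force, the opening and the grip force at its end, in the units of the state.
- r.sense(): the state, without advancing time (a new reading comes with each control period).
- imaging.grab_frame(name): name is "scene" or "top" or "wrist"; returns a dict with "frame" (384x512x3 uint8, red, green, blue), "range_z" (384x512 float32, m along the optical axis (not along the pixel's ray), 0 where there is no reading), "mtx" (3x3 intrinsics, pixels), "k1" (the pictures are not rectified: a ray, as slopes to the right and down, at radius r is drawn at 1 + k1 r^2 times it, then the intrinsics apply), "pose" (4x4, takes a point from camera to world coordinates); the wrist camera has in their place "mount" (4x4, takes a point from camera to tool coordinates, whose origin is the TCP and whose axes are the flange's). Camera axes: x right, y down, z forward; pixel columns grow to the right and rows downward; lengths in m; the calibration is good to about 2 mm. A picture is of the moment at which its call begins: read the wrist's pose just before it.
- r.finish_job(): hands the job in; it is judged then, once.
The state is a dict: "time_s": time; "q": joint angles; "qvel": joint speeds; "tau": joint torques, N m; "ee_pos": TCP position; "ee_rot": TCP orientation; "force": force on the tool from outside, world axes, zero at the start; "ft_torque": the same for the moment, N m; "width": finger opening in m; "finger_force": force on a finger pad.
Only numpy, scipy, OpenCV 4.12 (cv2) and the standard library are available. Lean on these libraries where they do the work, as an engineer would, in place of code of your own. Each camera call takes 0.05 s, during which the arm holds its last target. There are 200 camera calls.

## Task

I need the hardware in the round tin that is kept in the bench drawer: pull the drawer all the way open by its handle, lift the loose lid off the round tin by its knob, and set the lid down gently, knob up and wholly on the black rubber mat (lower it until it is down before letting go, do not drop it). Leave both tins standing in the open drawer, the square tin covered, and everything else on the bench where it is.

Things in the scene. Friction and masses are not known exactly. Their poses are not given: they have to be found in the camera images.
- cabinet: low grey drawer unit, fixed, 310 wide, 250 deep, 124 high (mm), on the left or the right; its one drawer with a white front (304 x 98 x 15) faces the robot. Origin on the table under the middle of the carcase's front edge; +x to the back of the unit, z up: the drawer slides out along -x. A parts tray and a multimeter up to 40 high are fixed on its top, from 130 behind the front edge
- drawer (a joint): how far the drawer is out, in m: 0 closed, 0.16 at its stop. It slides with light friction (under 3 N) and stays where it is left
- drawer_handle (a point): middle of the drawer's level steel bar handle: 11 mm thick, 120 long along the cabinet's y, centre 42 in front of the white face (36 free behind it), on two 8 thick posts 50 either side of the middle; 91 above the table. Axes as the cabinet's. The white front's top edge is 111, the unit's top 124 above the table
- mat: black rubber mat, 200 x 200 x 3 mm, flat on the table, fixed, beside the drawer unit, with a fixed blue bin 50 high from 45 behind its far edge; origin at the centre of its underside, x and y along its edges
- tin_round: round aluminium tin, 100 mm across, 45 high, wall 4, loose, standing in the drawer (hidden until it is opened) beside the square one, either way round. Origin at the centre of its underside, z up. The drawer's floor is 22 above the table, its sides and back are lower than the lids; the tin's centre is about 70 behind the inside of the drawer front
- lid_round: loose round aluminium lid, about 140 g: disc 108 mm across, 6 thick, over a plug 88 across, 6 deep that sits in the tin with 2 play all round; black knob on top. Origin at the centre of the plug's underside, z up; 39 above the tin's origin when on. Set down, it rests on its plug. Disc's top 12, knob's top 44 above the origin
- lid_round_knob (a point): grip point on the round lid's knob, on its axis 35 mm above the lid's origin (23 mm above the disc); the knob's head is a 26 mm diameter cylinder from 24 to 44 mm above the lid's origin
- tin_square: square aluminium tin, 100 x 100 mm, 45 mm high, loose, in the drawer beside the round one; origin at the centre of its underside. To be left closed
- lid_square: square aluminium lid of the square tin, 108 x 108 mm, with the same black knob and offsets as the round lid. To be left on
- actuator: bystander: aluminium profile actuator with black end caps, 126 x 46 x 46 mm, lying along its x; origin at the centre of its underside
- screwdriver: bystander: screwdriver 170 mm long lying along its x on the table; origin under its middle
- reel: bystander: upright wire reel, 60 mm across, 50 mm high; origin at the centre of its underside; in front of the mat
- bottle: bystander: white plastic bottle, 50 mm across, 90 mm high; origin at the centre of its underside; in front of the mat
- brush: bystander: brush 150 mm long lying along its x in front of the mat; origin under its middle

How it is judged:
On the way, in this order (a step that is already met when the one before it is completed fails the run):
1. the drawer is pulled all the way open (at least 140 of 160 mm) (value of joint drawer above 0.14 m), for 0.1 s.
2. the round lid is held by the fingers, lifted clear of its tin (contact force between the fingers and lid_round above 0.3 N and z of lid_round in the frame of tin_round above 0.06 m), for 0.1 s.
3. the round lid, still held, is lowered onto the mat (no more than 8 mm above it) (contact force between the fingers and lid_round above 0.3 N and height (world z) of lid_round below 0.011 m and x of lid_round in the frame of mat between -0.05 and 0.05 m and y of lid_round in the frame of mat between -0.05 and 0.05 m), for 0.05 s.
At the end, for the whole second after the job is handed in: the drawer is out by at least 140 of its 160 mm; the round lid lies at rest on the mat, knob up (within 0.1 rad), its centre within 50 mm of the mat's centre along each edge; both tins stand upright in the drawer and the square tin's lid is still seated on it (value of joint drawer above 0.14 m and angle between lid_round's own z axis and vertical below 0.1 rad and height (world z) of lid_round below 0.007 m and linear speed of lid_round below 0.02 m/s and x of lid_round in the frame of mat between -0.05 and 0.05 m and y of lid_round in the frame of mat between -0.05 and 0.05 m and angle between each of tin_round, tin_square's own z axis and vertical below 0.12 rad and horizontal distance between each of tin_round, tin_square and drawer_handle below 0.24 m and height (world z) of each of tin_round, tin_square below 0.03 m and horizontal distance between lid_square and tin_square below 0.008 m and z of lid_square in the frame of tin_square between 0.034 and 0.045 m); the robot touches nothing.
It fails at once if a bystander on the bench (actuator, screwdriver, reel, bottle, brush) is moved more than 30 mm (distance of any of actuator, screwdriver, reel, bottle, brush from where it was at the start of the episode above 0.03 m).
It fails at once if a tin is tipped by more than 20 degrees (angle between any of tin_round, tin_square's own z axis and vertical above 0.35 rad).
It fails at once if the square tin's lid comes off (z of lid_square in the frame of tin_square above 0.055 m).
It also fails if it takes over 64 s, if anything falls off the work surface, if the arm or the gripper's body presses on something with over 40 N, if the wrist force passes 120 N, or if a joint passes its speed limit or range.

## Working session

There is one attempt and no reset: what is moved stays moved. The work goes in short steps, Python scripts to look and compute and a shell command to move; the robot and the scene stay as the last step left them, time stands still between calls to the robot, and variables do not carry over. Pictures are saved under pics/ and viewed, at most 10 in all, crops included, and the job is handed in when it is done.

```bash
mkdir -p pics
cat > h.py <<'E'
import numpy as np, cv2
from workcell import r, imaging
from scipy.spatial.transform import Rotation as R
def grab(n):
    s=r.sense(); f=imaging.grab_frame(n)
    if n=="wrist":
        T=np.eye(4); q=s["ee_rot"]; T[:3,:3]=R.from_quat([q[1],q[2],q[3],q[0]]).as_matrix(); T[:3,3]=s["ee_pos"]
        f["pose"]=T@np.array(f["mount"])
    f["mtx"]=np.array(f["mtx"]); f["pose"]=np.array(f["pose"]); return f
def save(f,n): cv2.imwrite("pics/"+n,f["frame"][:,:,::-1])
def ray(f,uv):
    k=float(f["k1"]); uv=np.atleast_2d(np.asarray(uv,float))
    d=cv2.undistortPoints(uv[:,None],f["mtx"],np.array([k,0,0,0,0.]))[:,0]
    return np.c_[d,np.ones(len(d))]@f["pose"][:3,:3].T, f["pose"][:3,3]
def onz(f,uv,z):
    d,o=ray(f,uv); return o+d*((z-o[2])/d[:,2])[:,None]
def cloud(f):
    h,w=f["range_z"].shape; u,v=np.meshgrid(np.arange(w),np.arange(h))
    d,o=ray(f,np.c_[u.ravel(),v.ravel()]); return (o+d*f["range_z"].reshape(-1,1)).reshape(h,w,3)
def two(f,a,g,b):
    d1,o1=ray(f,a);d2,o2=ray(g,b);A=np.c_[d1[0],-d2[0]];t=np.linalg.lstsq(A,o2-o1,rcond=None)[0]
    p,q=o1+t[0]*d1[0],o2+t[1]*d2[0]; return (p+q)/2,np.linalg.norm(p-q)
E
python3 - <<'E'
from h import *
for n in ("scene","top"):
    f=grab(n); save(f,n+".png"); print(n,f["pose"].round(3).tolist(),f["k1"],(f["range_z"]>0).mean())
    np.savez(n+".npz",**{k:f[k] for k in("frame","range_z","mtx","k1","pose")})
print({k:np.round(v,3) for k,v in r.sense().items()})
E
```

```text
scene [[-0.851, 0.385, -0.356, 0.942], [0.524, 0.62, -0.584, 0.599], [-0.004, -0.683, -0.73, 0.832], [0.0, 0.0, 0.0, 1.0]] -0.09700068719188801 0.99609375
top [[0.09, -0.972, 0.216, 0.302], [-0.996, -0.089, 0.015, -0.009], [0.005, -0.216, -0.976, 1.215], [0.0, 0.0, 0.0, 1.0]] -0.09322211261523203 0.9959462483723959
{'time_s': np.float64(0.1), 'q': array([-1.211,  0.334,  0.04 ,  1.466, -0.013,  1.343, -0.058]), 'qvel': array([ 0.   , -0.001,  0.001, -0.   , -0.001, -0.   , -0.   ]), 'tau': array([ 4.0000e-03, -6.5781e+01,  1.3400e+00, -4.0471e+01, -6.0000e-02,
        4.1000e-02,  0.0000e+00]), 'ee_pos': array([0.288, 0.582, 0.194]), 'ee_rot': array([-0.   ,  0.227,  0.974, -0.001]), 'force': array([-0.629, -0.774,  0.118]), 'ft_torque': array([0.04 , 0.014, 0.064]), 'finger_force': np.float64(0.0), 'width': np.float64(0.087)}
```

View pics/scene.png

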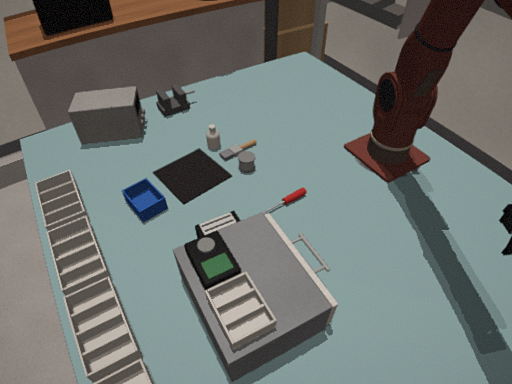

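View pics/top.png

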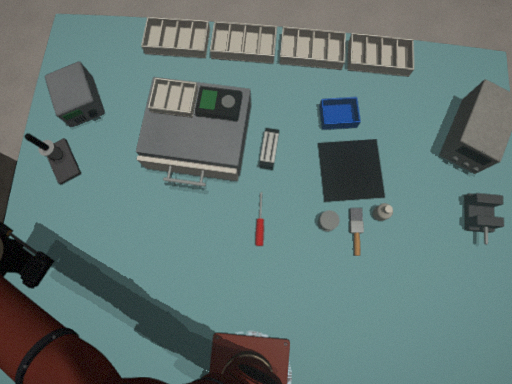

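The cabinet is on the left: handle at about (186,184) in the top view and (313,253) in the scene view. The black mat is on the right, about (351,170) in top and (192,175) in scene. I'll measure these from both views.

Run:
```python
from h import *
F={n:dict(np.load(n+".npz")) for n in("scene","top")}
for n,f in F.items():
    P=cloud(f); x,y,z=P[...,0],P[...,1],P[...,2]; hsv=cv2.cvtColor(f["frame"],cv2.COLOR_RGB2HSV)
    # cabinet top
    m=(z>.112)&(z<.135)&(x>.3)&(x<1)&(y>-.0)&(y<.6)
    m=cv2.morphologyEx(m.astype(np.uint8),cv2.MORPH_OPEN,np.ones((3,3)))
    rr=cv2.minAreaRect(P[m>0][:,:2].astype(np.float32)); print(n,"top rect",rr,"z",np.median(z[m>0]))
    print(np.round(cv2.boxPoints(rr),3).tolist())
    # handle: raised points in front
    m=(z>.07)&(z<.105)&(x>.3)&(x<.62)&(y>.05)&(y<.45)
    k,l,s,c=cv2.connectedComponentsWithStats(m.astype(np.uint8))
    for i in range(1,k):
        if s[i,4]>15:
            q=P[l==i]; print(" comp",s[i].tolist(),q.mean(0).round(3),q.min(0).round(3),q.max(0).round(3),np.median(q,0).round(3))
    # mat
    mm=((f["frame"].max(2)<50)&(z<.02)&(z>-.02)&(x>.3)&(x<.9)&(y<.0)&(y>-.6)).astype(np.uint8)
    mm=cv2.morphologyEx(mm,cv2.MORPH_OPEN,np.ones((3,3)))
    c=max(cv2.findContours(mm,0,2)[0],key=cv2.contourArea)
    W=onz(f,c[:,0].astype(float),.003)[:,:2].astype(np.float32); rr=cv2.minAreaRect(W); print(" mat",rr,np.median(z[mm>0]))
    im=cv2.resize(f["frame"][225:285,285:345] if n=="scene" else f["frame"][150:210,155:215],(600,600),interpolation=2)
    F[n]["c"]=im
    for lo,hi in((.015,.2),):
        m=((z>lo)&(z<hi)&(x>.3)&(x<.85)&(y<.15)&(y>-.5)).astype(np.uint8)
        k,l,s,c=cv2.connectedComponentsWithStats(m)
        for i in range(1,k):
            if s[i,4]>30: q=P[l==i]; print(" obj",q.min(0).round(3),q.max(0).round(3))
cv2.imwrite("pics/crop.png",cv2.resize(np.hstack([F["scene"]["c"],F["top"]["c"]]),(800,400))[:,:,::-1])
```

```text
scene top rect ((0.7368022203445435, 0.2340763807296753), (0.3112281858921051, 0.2510046660900116), 87.10680389404297) z 0.12276242992879738
[[0.6039999723434448, 0.08500000089406967], [0.8539999723434448, 0.07199999690055847], [0.8700000047683716, 0.382999986410141], [0.6190000176429749, 0.3959999978542328]]
 comp [290, 233, 40, 41, 277] [0.556 0.247 0.093] [0.542 0.177 0.087] [0.586 0.308 0.098] [0.553 0.25  0.093]
 comp [330, 304, 8, 10, 35] [0.608 0.391 0.089] [0.599 0.389 0.071] [0.614 0.392 0.104] [0.608 0.391 0.088]
 mat ((0.6592281460762024, -0.26920008659362793), (0.19465336203575134, 0.19482450187206268), 9.198066711425781) 0.0015216411733012247
 obj [ 0.497 -0.388  0.015] [ 0.546 -0.346  0.093]
 obj [ 0.38  -0.316  0.015] [ 0.53  -0.173  0.053]
 obj [ 0.788 -0.288  0.015] [ 0.85  -0.16   0.053]
 obj [ 0.387 -0.007  0.015] [0.468 0.021 0.028]
 obj [ 0.582 -0.027  0.016] [0.85  0.15  0.166]
top top rect ((0.7371674180030823, 0.23340359330177307), (0.3131355047225952, 0.25365227460861206), 86.7767333984375) z 0.12507614981555648
[[0.6019999980926514, 0.08399999886751175], [0.8550000190734863, 0.07000000029802322], [0.8730000257492065, 0.382999986410141], [0.6190000176429749, 0.3970000147819519]]
 comp [138, 161, 102, 25, 488] [0.576 0.237 0.091] [0.543 0.084 0.07 ] [0.619 0.392 0.105] [0.587 0.242 0.094]
 mat ((0.6598790884017944, -0.27994221448898315), (0.1921367049217224, 0.17710939049720764), 9.080303192138672) 0.00337226917172484
 obj [0.584 0.072 0.015] [0.85  0.15  0.169]
 obj [ 0.788 -0.289  0.015] [ 0.849 -0.161  0.057]
 obj [ 0.635 -0.03   0.015] [0.76  0.023 0.053]
 obj [ 0.386 -0.01   0.015] [0.532 0.017 0.032]
 obj [ 0.498 -0.396  0.015] [ 0.546 -0.349  0.098]
 obj [ 0.383 -0.318  0.015] [ 0.533 -0.273  0.027]
 obj [ 0.451 -0.231  0.018] [ 0.511 -0.175  0.058]
```

View pics/crop.png

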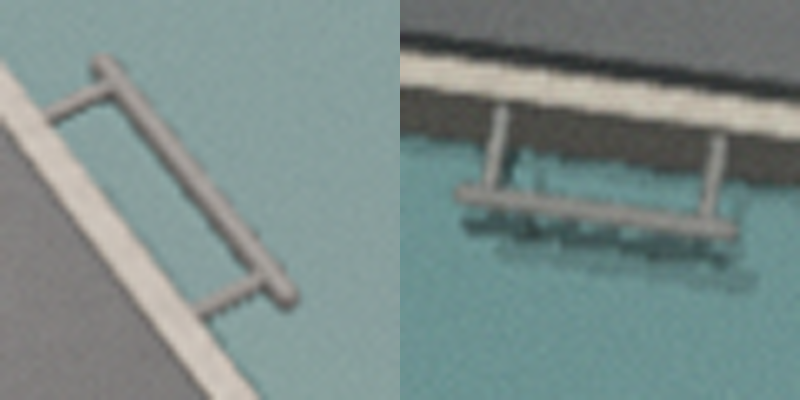

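The crop shows the bar's ends: scene (299.6,233.7) and (329,270), top (205.6,184.7) and (164,178.8). Next I triangulate them and plan the approach.

Run:
```python
from h import *
F={n:dict(np.load(n+".npz")) for n in("scene","top")}
a=two(F["scene"],[299.6,233.7],F["top"],[205.6,184.7]);b=two(F["scene"],[329,270],F["top"],[164,178.8])
print(a,b,(a[0]+b[0])/2,np.arctan2(*(a[0]-b[0])[:2]))
s=r.sense();q=s["ee_rot"];print(R.from_quat([q[1],q[2],q[3],q[0]]).as_matrix().round(3))
```

```text
(array([0.54506464, 0.17871091, 0.08812041]), np.float64(0.003267058960828654)) (array([0.55139621, 0.30636676, 0.08961657]), np.float64(0.003531706646269645)) [0.54823043 0.24253884 0.08886849] -3.0920345171926478
[[-0.897  0.443 -0.001]
 [ 0.443  0.897 -0.001]
 [-0.    -0.001 -1.   ]]
```

```bash
python3 -m creep '[[0.36,[20,-26,0],[0,0,-0.1]],[0.36,[60,-78,0],[0,0,-0.23]],[0.36,[95,-122,0],[0,0,-0.36]],[0.36,[130,-168,0],[0,0,-0.49]],[0.36,[165,-213,0],[0,0,-0.62]],[0.36,[200,-258,0],[0,0,-0.76]],[0.36,[230,-296,0],[0,0,-0.9]],[0.36,[252,-325,0],[0,0,-1.04]],[0.36,[263,-339,0],[0,0,-1.16]],[0.36,[263,-339,0],[0,0,-1.16]],[0.36,[263,-339,0],[0,0,-1.16]],[0.36,[263,-339,0],[0,0,-1.16]]]'
python3 - <<'E'
from h import *
f=grab("wrist"); save(f,"w1.png")
E
```

```text
time_s: 1.3
ee_pos: [0.55, 0.245, 0.1946]
ee_rot: [-0.0, 0.723, 0.691, -0.0]
force: [0.2, 0.2, -0.5]
width: 0.0315
finger_force: 0.0
```

View pics/w1.png

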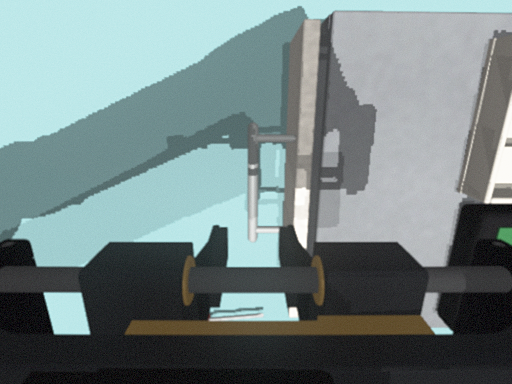

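The wrist view shows the bar from about (253,124) to (252,241), lined up between the fingers, which are at columns 215 and 290. I'll check its position from this second place.

Run:
```python
from h import *
f=grab("wrist"); p=onz(f,[[253,124],[252,241]],.091); print(p.round(4),p.mean(0).round(4))
t=dict(np.load("top.npz"));print(two(f,[253,124],t,[164,178.8]),two(f,[252,241],t,[205.6,184.7]))
P=cloud(f); print(P[150:230:20,252].round(4)); print(f["mount"])
```

```text
[[0.5526 0.3065 0.091 ]
 [0.5459 0.1783 0.091 ]] [0.5492 0.2424 0.091 ]
(array([0.55285607, 0.30598147, 0.08686692]), np.float64(0.0007155444792893985)) (array([0.54588134, 0.17737217, 0.08931947]), np.float64(0.00014953257437389569))
[[0.5505 0.2815 0.0963]
 [0.5496 0.2614 0.098 ]
 [0.5486 0.2397 0.0963]
 [0.5476 0.2176 0.0967]]
[[ 1.40679096e-03 -9.54620693e-01 -2.97821010e-01  8.17542493e-02]
 [ 9.99998009e-01  9.21425143e-04  1.77011237e-03 -4.61186887e-04]
 [-1.41536613e-03 -2.97822908e-01  9.54620088e-01 -1.89913320e-01]
 [ 0.00000000e+00  0.00000000e+00  0.00000000e+00  1.00000000e+00]]
```

```bash
python3 -m creep '[[0.36,[-1,-2,-20],[0,0,0]],[0.36,[-1,-2,-60],[0,0,0]],[0.36,[-1,-2,-95],[0,0,0]],[0.36,[-1,-2,-114],[0,0,0]],[0.36,[-1,-2,-122],[0,0,0]],[0.36,[-1,-2,-122],[0,0,0]],[0,[-1,-2,-122],[0,0,0]],[0,[-1,-2,-122],[0,0,0]],[0,[-1,-2,-122],[0,0,0]],[0,[-1,-2,-122],[0,0,0]],[0,[-1,-2,-122],[0,0,0]]]'
```

```text
time_s: 2.5
ee_pos: [0.55, 0.2418, 0.0734]
ee_rot: [0.0, 0.724, 0.69, 0.0]
force: [0.1, -0.1, -0.7]
width: 0.0027
finger_force: 0.0
```

Run:
```python
from h import *
f=grab("wrist"); print(r.sense()["width"],r.sense()["ee_pos"])
g=grab("scene")
save(f,"w2.png");cv2.imwrite("pics/s2.png",cv2.resize(np.hstack([f["frame"],cv2.resize(g["frame"][200:296,256:384],(512,384))]),(800,300))[:,:,::-1])
```

```text
0.0015565598434240256 [0.54997529 0.24179383 0.07327846]
```

View pics/s2.png

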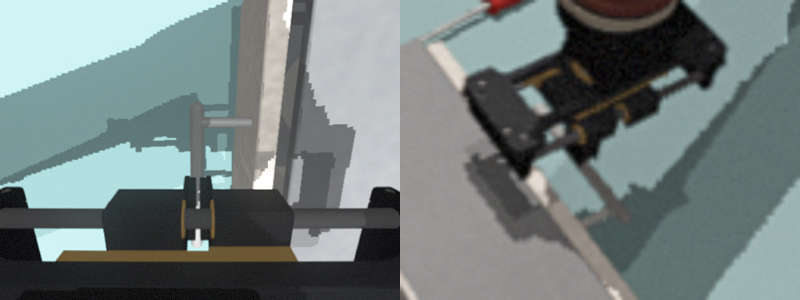

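The fingers read shut at 1.5 mm with no grip force. The wrist view shows the bar running to between the tips at about (253,235) full-scale, so I'll check the tips' heights against the bar's.

Run:
```python
from h import *
f=grab("wrist"); P=cloud(f); print(r.sense()["width"])
np.set_printoptions(linewidth=220,suppress=True)
for rr in range(140,330,10): print(rr,(P[rr,236:276:4,2]*1000).round().astype(int),(P[rr,252,:2]*1000).round())
```

```text
0.000981049992681861
140 [ 2  0 94 96 96 96 94  0  0  0] [552. 303.]
150 [ 0  0 94 97 96 97 93 93 92 91] [552. 297.]
160 [ 0  1 95 96 96 95 95 96 95 94] [552. 291.]
170 [ 0  0 95 96 96 96 93  0 -1  1] [551. 285.]
180 [-1  1 95 96 97 96 94 -1  0  1] [551. 279.]
190 [  1   1  95  96  97  95  93  -1 263   0] [551. 273.]
200 [ 0  1 95 95 96 95 93  1  0  0] [550. 266.]
210 [-1  0 93 96 97 96 91  1  0  2] [550. 260.]
220 [ 0  1 94 96 97 95  0  1  0  0] [550. 254.]
230 [ -1 109 107 105  96 107 105 109 108   0] [549. 247.]
240 [121 121 117 118  97 119 118 123 122  -1] [549. 240.]
250 [181 132 130 130  98 130 131 130 175 182] [549. 233.]
260 [186 143 140 140  97 140 140 143 186 188] [548. 225.]
270 [189 186 185 185 185 186 186 186 189 194] [551. 274.]
280 [191 188 188 188 188 188 187 188 191 195] [551. 272.]
290 [192 188 189 188 188 189 189 188 193 194] [551. 269.]
300 [192 161 150 151  96 150 149 151 192 194] [547. 194.]
310 [187 162  93  97  96  95   1 154 182 194] [547. 186.]
320 [187 163   0   1  -1   1   1 196 197 196] [542.  92.]
```

Run:
```python
from h import *
f=grab("wrist"); P=cloud(f); s=r.sense();print(s["width"],s["ee_pos"],s["ee_rot"],f["mtx"][1])
np.set_printoptions(linewidth=220,suppress=True)
for rr in range(220,268,4): print(rr,(P[rr,[240,246,258,264]]*1000).round().astype(int).tolist())
g=grab("scene");P=cloud(g)
# gripper-coloured points near fingers in scene view
d=np.linalg.norm(P[...,:2]-[.5499,.2418],axis=2); m=(d<.03)&(P[...,2]>.03)&(P[...,2]<.16)
q=P[m];dark=g["frame"][m].max(1); print(len(q)); o=np.argsort(q[:,2])[:40]; print(np.c_[q[o]*1000,dark[o]].round().astype(int).tolist())
```

```text
0.0004546079374287447 [0.54986354 0.24171553 0.07307848] [-2.30736419e-05  7.23889246e-01  6.89916197e-01 -4.59436148e-06] [  0.         288.76339468 192.33471769]
220 [[536, 214, 1], [546, 254, 97], [553, 253, 95], [559, 212, 0]]
224 [[536, 209, 0], [546, 251, 96], [553, 250, 94], [559, 208, 0]]
228 [[543, 253, 106], [546, 250, 101], [553, 251, 103], [557, 252, 106]]
232 [[543, 253, 112], [546, 251, 108], [553, 250, 108], [557, 253, 112]]
236 [[543, 253, 118], [546, 251, 114], [553, 251, 114], [556, 252, 116]]
240 [[543, 253, 121], [546, 251, 119], [553, 251, 119], [556, 252, 122]]
244 [[543, 252, 125], [546, 251, 124], [553, 251, 123], [556, 252, 126]]
248 [[544, 253, 130], [547, 251, 128], [553, 250, 127], [556, 252, 130]]
252 [[544, 253, 134], [547, 251, 132], [553, 251, 132], [556, 252, 134]]
256 [[544, 253, 139], [547, 251, 136], [553, 251, 136], [556, 252, 139]]
260 [[544, 253, 142], [547, 251, 140], [553, 251, 140], [555, 252, 142]]
264 [[547, 272, 178], [547, 251, 144], [553, 251, 143], [555, 252, 146]]
107
[[554, 238, 88, 147], [555, 255, 88, 142], [553, 228, 88, 143], [554, 242, 88, 139], [553, 268, 89, 79], [545, 270, 90, 111], [555, 267, 90, 108], [555, 247, 90, 118], [556, 260, 90, 139], [554, 258, 90, 104], [554, 233, 91, 123], [556, 264, 91, 118], [554, 262, 91, 91], [551, 250, 91, 79], [543, 215, 91, 125], [553, 256, 91, 84], [553, 252, 92, 82], [554, 216, 92, 115], [552, 213, 92, 117], [545, 254, 92, 116], [556, 255, 92, 109], [551, 269, 92, 82], [548, 249, 92, 82], [547, 260, 92, 87], [548, 213, 93, 164], [556, 251, 93, 105], [550, 256, 93, 81], [551, 262, 93, 84], [555, 266, 93, 85], [547, 268, 93, 99], [546, 251, 93, 112], [547, 214, 93, 166], [550, 252, 94, 87], [551, 216, 94, 138], [551, 212, 94, 140], [552, 266, 94, 84], [553, 268, 94, 84], [550, 264, 94, 78], [554, 261, 94, 85], [545, 212, 94, 167]]
```

The finger tips end at z ≈ 0.101 in the wrist depth (row 228), while the reported TCP z is 0.073. So the real tip is about 28 mm above the reported TCP, and the fingers closed above the bar. I'll correct for this: open, go 28 mm lower, and close.

```bash
python3 -m creep '[[0.36,[0,0,0],[0,0,0]],[0.36,[0,0,0],[0,0,0]],[0.36,[0,0,0],[0,0,0]],[0.36,[0,0,0],[0,0,0]],[0.36,[0,0,-10],[0,0,0]],[0.36,[0,0,-20],[0,0,0]],[0.36,[0,0,-28],[0,0,0]],[0.36,[0,0,-28],[0,0,0]],[0,[0,0,-28],[0,0,0]],[0,[0,0,-28],[0,0,0]],[0,[0,0,-28],[0,0,0]],[0,[0,0,-28],[0,0,0]],[0,[0,0,-28],[0,0,0]]]'
```

```text
time_s: 4.05
ee_pos: [0.55, 0.2419, 0.0454]
ee_rot: [-0.0, 0.724, 0.69, 0.0]
force: [-0.1, -0.6, 2.7]
width: 0.0097
finger_force: 30.0
```

The bar is gripped with 30 N. Now the pull.

```bash
python3 -m creep '[[0,[-6,0,0],[0,0,0]],[0,[-18,1,0],[0,0,0]],[0,[-34,2,0],[0,0,0]],[0,[-52,3,0],[0,0,0]],[0,[-70,4,0],[0,0,0]],[0,[-88,5,0],[0,0,0]],[0,[-106,6,0],[0,0,0]],[0,[-122,6,0],[0,0,0]],[0,[-136,7,0],[0,0,0]],[0,[-147,8,0],[0,0,0]],[0,[-154,8,0],[0,0,0]],[0,[-158,8,0],[0,0,0]],[0,[-158,8,0],[0,0,0]]]'
```

```text
time_s: 5.35
ee_pos: [0.3959, 0.2498, 0.0455]
ee_rot: [0.002, 0.724, 0.689, 0.003]
force: [20.5, 1.8, -12.7]
width: 0.01
finger_force: 30.0
```

```bash
python3 -m creep '[[0.02,[2,0,0],[0,0,0]],[0.36,[3,0,0],[0,0,0]],[0.36,[3,0,0],[0,0,0]],[0.36,[3,0,0],[0,0,0]],[0.36,[3,0,0],[0,0,0]],[0.36,[3,0,0],[0,0,0]],[0.36,[3,0,15],[0,0,0]],[0.36,[3,0,45],[0,0,0]],[0.36,[3,0,85],[0,0,0]],[0.36,[3,0,130],[0,0,0]],[0.5,[3,0,170],[0,0,0]],[0.5,[3,-30,195],[0,0,0]],[0.5,[3,-70,200],[0,0,0]],[0.5,[3,-100,200],[0,0,0]],[0.5,[3,-110,200],[0,0,0]],[0.5,[3,-110,200],[0,0,0]]]'
python3 - <<'E'
from h import *
F={}
for n in ("wrist","top","scene"):
    f=grab(n); np.savez(n+"2.npz",**{k:f[k] for k in("frame","range_z","mtx","k1","pose")}); F[n]=f["frame"]
t=cv2.resize(F["top"][100:220,110:270],(400,300),interpolation=2); s=cv2.resize(F["scene"][190:310,250:410],(400,300),interpolation=2)
cv2.imwrite("pics/d1.png",np.vstack([np.hstack([cv2.resize(F["wrist"],(400,300)),t]),np.hstack([s,0*s])])[:,:,::-1])
E
```

```text
time_s: 6.95
ee_pos: [0.3949, 0.1388, 0.2452]
ee_rot: [-0.0, 0.725, 0.689, 0.0]
force: [-0.6, 0.0, 0.1]
width: 0.0431
finger_force: 0.0
```

View pics/d1.png

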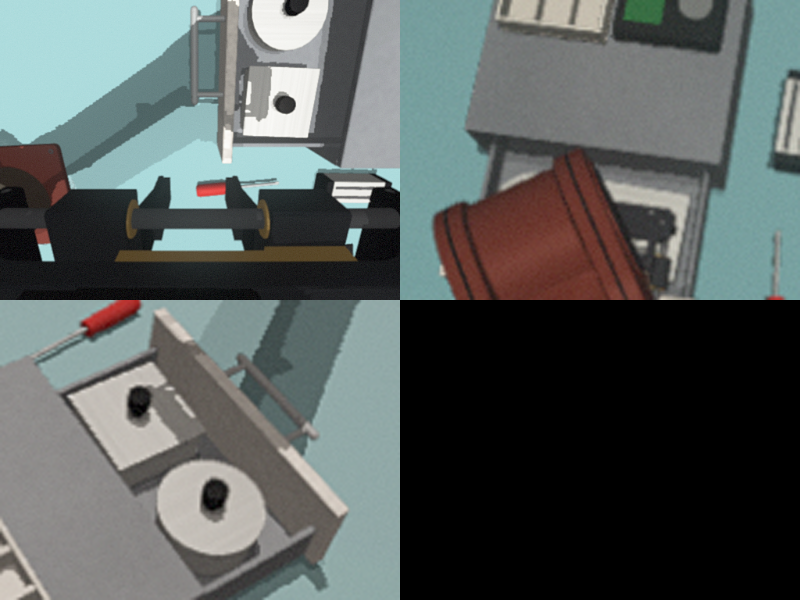

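The drawer is open. The round tin is on the far (+y) side, with its knob at wrist ≈ (378,6) and scene ≈ (335,264); the square tin is on the near side. I'll measure the knob.

Run:
```python
from h import *
F={n:dict(np.load(n+"2.npz")) for n in("scene","wrist")}
C={}
for n,f in F.items():
    P=cloud(f); dark=f["frame"].max(2)<80
    m=(dark&(P[...,2]>.075)&(P[...,2]<.115)&(P[...,0]>.47)&(P[...,0]<.57)&(P[...,1]>.1)&(P[...,1]<.36)).astype(np.uint8)
    k,l,s,c=cv2.connectedComponentsWithStats(m)
    for i in range(1,k):
        if s[i,4]>15:
            q=P[l==i]; t=q[q[:,2]>q[:,2].max()-.006]; print(n,s[i].tolist(),c[i].round(1),q.min(0).round(4),q.max(0).round(4),"top",t.mean(0).round(4),(t.max(0)+t.min(0))[:2]/2)
    # lid discs
    g=(f["frame"].min(2)>110)&(abs(P[...,2]-.073)<.008)&(P[...,0]>.44)&(P[...,0]<.6)&(P[...,1]>.1)&(P[...,1]<.4)
    k,l,s,c=cv2.connectedComponentsWithStats(g.astype(np.uint8))
    for i in range(1,k):
        if s[i,4]>80: q=P[l==i]; print(" disc",s[i].tolist(),np.array(cv2.minEnclosingCircle(q[:,:2].astype(np.float32))[0]).round(4),cv2.minEnclosingCircle(q[:,:2].astype(np.float32))[1],np.median(q[:,2]))
    h=(P[...,2]>.08)&(P[...,2]<.105)&(P[...,0]>.36)&(P[...,0]<.41)&(P[...,1]>.1)&(P[...,1]<.4)
    if h.any(): print(" handle",P[h].mean(0).round(4),P[h].min(0).round(3),P[h].max(0).round(3))
```

```text
scene [301, 225, 9, 12, 88] [305.1 230.2] [0.5149 0.17   0.0751] [0.5407 0.1929 0.1063] top [0.5283 0.1818 0.103 ] [0.52756859 0.18144442]
scene [331, 262, 10, 12, 98] [335.5 267.4] [0.5241 0.302  0.0753] [0.5462 0.324  0.1075] top [0.5351 0.3133 0.1041] [0.53471686 0.31295254]
 disc [278, 215, 50, 43, 979] [0.5266 0.1804] 0.07481157034635544 0.07139386052913388
 disc [312, 255, 44, 37, 1121] [0.5334 0.3118] 0.054556842893362045 0.07154950387827008
 handle [0.3983 0.2545 0.0928] [0.388 0.187 0.086] [0.41  0.316 0.098]
wrist [365, 0, 30, 20, 477] [377.9   8.3] [0.5209 0.2982 0.0856] [0.5449 0.3173 0.1076] top [0.5322 0.3064 0.105 ] [0.53307268 0.30601919]
wrist [352, 123, 26, 22, 450] [364.7 133.4] [0.5136 0.1689 0.0881] [0.5376 0.1923 0.1076] top [0.5253 0.1803 0.1052] [0.52570745 0.18056029]
 disc [322, 0, 98, 65, 4567] [0.5336 0.3103] 0.0540413074195385 0.07344490714677776
 disc [310, 84, 100, 92, 7249] [0.5266 0.1799] 0.07589122653007507 0.07342410436567365
 disc [297, 183, 112, 5, 486] [0.5261 0.109 ] 0.07406888902187347 0.06645657263658883
 handle [0.3964 0.2528 0.0953] [0.387 0.185 0.09 ] [0.41  0.315 0.099]
```

Knob centre is (0.534, 0.311) with its top at about 0.106, and the handle has moved about 155 mm. I move above it and check the alignment before closing.

```bash
python3 -m creep '[[0.69,[15,19,0],[0,0,0]],[0.69,[40,50,0],[0,0,0]],[0.69,[67,83,0],[0,0,0]],[0.69,[94,116,0],[0,0,0]],[0.69,[116,144,-20],[0,0,0]],[0.69,[130,162,-50],[0,0,0]],[0.69,[139,172,-85],[0,0,0]],[0.69,[139,172,-115],[0,0,0]],[0.69,[139,172,-130],[0,0,0]],[0.69,[139,172,-135],[0,0,0]],[0.69,[139,172,-135],[0,0,0]]]'
python3 - <<'E'
from h import *
f=grab("wrist"); save(f,"w3.png"); P=cloud(f); fr=f["frame"]
for c in range(180,340,6):
  col=P[:,c]; m=(np.linalg.norm(col[:,:2]-[.534,.311],axis=1)<.06)&(col[:,2]>.08)
  if m.any(): i=np.argmin(np.where(m,col[:,2],9)); print(c,i,col[i].round(3),fr[i,c])
E
```

```text
time_s: 8.2
ee_pos: [0.5337, 0.3121, 0.1102]
ee_rot: [-0.0, 0.724, 0.69, -0.0]
force: [-0.4, -0.1, 0.2]
width: 0.0605
finger_force: 0.0
180 244 [0.495 0.324 0.162] [40 39 36]
186 230 [0.495 0.325 0.147] [133 134 135]
192 225 [0.497 0.324 0.139] [71 74 76]
198 227 [0.501 0.323 0.139] [131 131 124]
204 241 [0.503 0.313 0.138] [122 119 118]
210 267 [0.522 0.345 0.221] [83 83 82]
216 267 [0.523 0.345 0.22 ] [83 81 82]
222 267 [0.525 0.344 0.22 ] [84 84 84]
228 267 [0.527 0.346 0.222] [90 88 87]
234 267 [0.529 0.345 0.22 ] [91 88 85]
240 204 [0.524 0.319 0.09 ] [88 88 89]
246 199 [0.529 0.323 0.089] [81 80 80]
252 198 [0.533 0.323 0.088] [60 63 59]
258 198 [0.538 0.322 0.086] [84 83 81]
264 202 [0.543 0.319 0.088] [67 70 71]
270 216 [0.546 0.312 0.099] [139 140 136]
276 267 [0.542 0.344 0.221] [93 94 91]
282 267 [0.544 0.344 0.221] [91 93 91]
288 267 [0.546 0.344 0.221] [91 89 87]
294 267 [0.548 0.344 0.221] [87 88 86]
300 268 [0.55  0.343 0.221] [77 78 75]
306 227 [0.566 0.32  0.138] [125 126 122]
312 225 [0.57  0.321 0.139] [124 124 120]
318 228 [0.573 0.321 0.143] [117 115 120]
324 240 [0.573 0.321 0.158] [77 76 75]
330 247 [0.574 0.321 0.167] [69 72 71]
336 254 [0.575 0.32  0.173] [42 38 41]
```

View pics/w3.png

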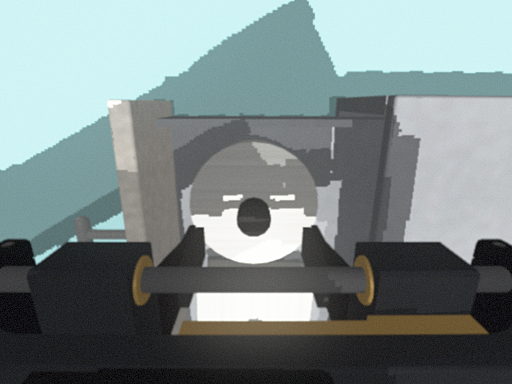

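The knob at (254,217) sits midway between the finger tips at columns 204 and 306. The tips measure 0.138 against 0.110 reported, which confirms the 28 mm offset. Descend 57 mm, close, and lift.

```bash
python3 -m creep '[[0.69,[0,-1,-20],[0,0,0]],[0.69,[0,-1,-40],[0,0,0]],[0.69,[0,-1,-52],[0,0,0]],[0.69,[0,-1,-57],[0,0,0]],[0.69,[0,-1,-57],[0,0,0]],[0,[0,-1,-57],[0,0,0]],[0,[0,-1,-57],[0,0,0]],[0,[0,-1,-57],[0,0,0]],[0,[0,-1,-57],[0,0,0]],[0,[0,-1,-57],[0,0,0]],[0,[0,-1,-57],[0,0,0]],[0,[0,-1,-57],[0,0,0]],[0,[0,-1,-57],[0,0,0]]]'
```

```text
time_s: 9.55
ee_pos: [0.5339, 0.3108, 0.0532]
ee_rot: [-0.0, 0.724, 0.69, 0.0]
force: [-0.1, 0.4, 1.3]
width: 0.0252
finger_force: 30.0
```

```bash
python3 -m creep '[[0,[0,0,4],[0,0,0]],[0,[0,0,10],[0,0,0]],[0,[0,0,18],[0,0,0]],[0,[0,0,30],[0,0,0]],[0,[0,0,45],[0,0,0]],[0,[0,0,65],[0,0,0]],[0,[0,0,85],[0,0,0]],[0,[0,0,105],[0,0,0]],[0,[0,0,118],[0,0,0]],[0,[0,0,122],[0,0,0]],[0,[0,0,122],[0,0,0]]]'
python3 - <<'E'
from h import *
f=grab("top"); g=grab("scene")
for n,f in(("top",f),("scene",g)):
    P=cloud(f);z=P[...,2]
    mm=((f["frame"].max(2)<60)&(z<.02)&(z>-.02)&(P[...,0]>.5)&(P[...,0]<.8)&(P[...,1]<-.1)&(P[...,1]>-.4)).astype(np.uint8)
    mm=cv2.morphologyEx(mm,cv2.MORPH_OPEN,np.ones((3,3)))
    c=max(cv2.findContours(mm,0,2)[0],key=cv2.contourArea)
    rr=cv2.minAreaRect(onz(f,c[:,0].astype(float),.003)[:,:2].astype(np.float32)); print(n,rr,cv2.boxPoints(rr).round(3).tolist())
im=cv2.resize(g["frame"][60:315,170:510],(800,600))
cv2.imwrite("pics/l1.png",im[:,:,::-1])
E
```

```text
time_s: 10.65
ee_pos: [0.534, 0.3109, 0.1756]
ee_rot: [-0.0, 0.724, 0.69, 0.0]
force: [0.1, 0.3, -0.5]
width: 0.0249
finger_force: 30.0
top ((0.6588207483291626, -0.27356094121932983), (0.1925368458032608, 0.19238057732582092), 10.857114791870117) [[0.5460000038146973, -0.19699999690055847], [0.5820000171661377, -0.38600000739097595], [0.7710000276565552, -0.3499999940395355], [0.7350000143051147, -0.16099999845027924]]
scene ((0.6592515110969543, -0.26934435963630676), (0.19465336203575134, 0.1951168179512024), 9.198066711425781) [[0.5479999780654907, -0.1889999955892563], [0.5789999961853027, -0.38100001215934753], [0.7710000276565552, -0.3499999940395355], [0.7400000095367432, -0.15700000524520874]]
```

View pics/l1.png

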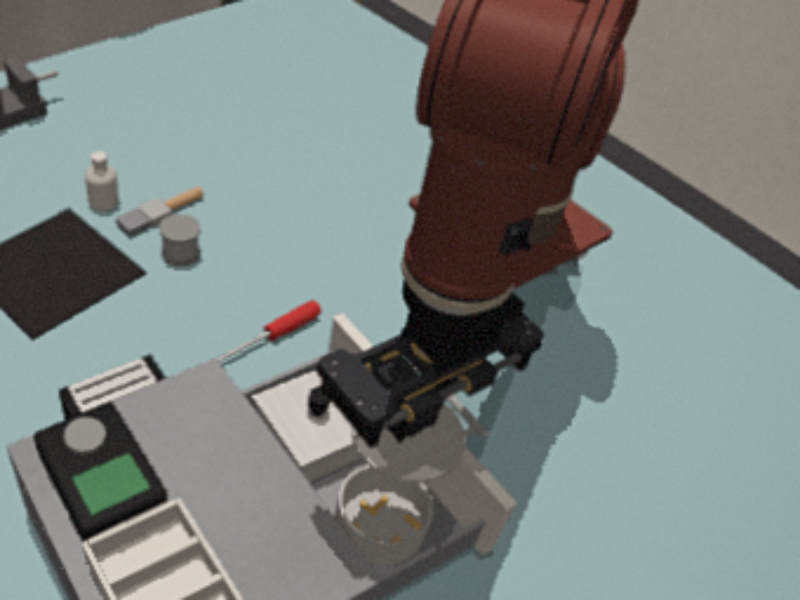

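The lid is held clear and the open tin shows the hardware at (385,510). The mat centre is (0.659, -0.271) from both views. Carry the lid over.

```bash
python3 -m creep '[[0,[2,-8,0],[0,0,0]],[0,[5,-25,0],[0,0,0]],[0,[11,-52,0],[0,0,0]],[0,[19,-87,0],[0,0,0]],[0,[27,-125,0],[0,0,0]],[0,[35,-163,0],[0,0,0]],[0,[43,-201,0],[0,0,0]],[0,[51,-239,0],[0,0,0]],[0,[59,-277,0],[0,0,0]],[0,[68,-315,0],[0,0,0]],[0,[76,-353,0],[0,0,0]],[0,[84,-391,0],[0,0,0]],[0,[92,-429,0],[0,0,0]],[0,[100,-467,0],[0,0,0]],[0,[108,-505,0],[0,0,0]],[0,[116,-540,0],[0,0,0]],[0,[121,-563,0],[0,0,0]],[0,[124,-577,0],[0,0,0]],[0,[125,-582,0],[0,0,0]],[0,[125,-582,0],[0,0,0]]]'
```

```text
time_s: 12.75
ee_pos: [0.6584, -0.2716, 0.1748]
ee_rot: [-0.0, 0.724, 0.69, -0.0]
force: [-1.1, 0.3, -0.9]
width: 0.0249
finger_force: 30.0
```

```bash
python3 -m creep '[[0,[0,0,-10],[0,0,0]],[0,[0,0,-30],[0,0,0]],[0,[0,0,-55],[0,0,0]],[0,[0,0,-80],[0,0,0]],[0,[0,0,-105],[0,0,0]],[0,[0,0,-125],[0,0,0]],[0,[0,0,-138],[0,0,0]],[0,[0,0,-140],[0,0,0]],[0,[0,0,-140],[0,0,0]]]'
python3 - <<'E'
from h import *
s=r.sense()
for n in("scene","wrist"):
    f=grab(n); P=cloud(f)
    g=(f["frame"].min(2)>90)&(P[...,2]>.03)&(P[...,2]<.075)&(abs(P[...,0]-.659)<.07)&(abs(P[...,1]+.271)<.07)
    q=P[g]
    if len(q)>50: print(n,len(q),np.percentile(q,[2,50,98],axis=0).round(4).tolist()); A=np.c_[q[:,:2],np.ones(len(q))]; print(np.linalg.lstsq(A,q[:,2],rcond=None)[0].round(3))
    if n=="scene": cv2.imwrite("pics/m1.png",cv2.resize(np.hstack([f["frame"][90:240,100:300],]),(800,600))[:,:,::-1])
E
```

```text
time_s: 13.65
ee_pos: [0.6591, -0.2706, 0.0352]
ee_rot: [-0.0, 0.724, 0.69, 0.0]
force: [0.1, 0.6, -0.1]
width: 0.0249
finger_force: 30.0
scene 132 [[0.6084, -0.3189, 0.0492], [0.6831, -0.2846, 0.0533], [0.7106, -0.2174, 0.056]]
[-0.005 -0.012  0.053]
wrist 11720 [[0.6117, -0.3198, 0.0546], [0.6603, -0.249, 0.0559], [0.7078, -0.22, 0.0572]]
[ 0.001 -0.003  0.054]
```

View pics/m1.png

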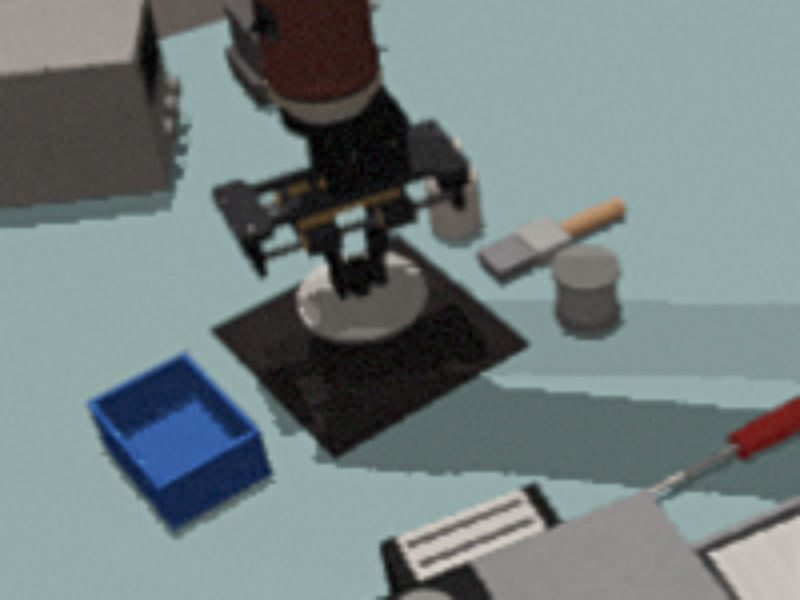

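The lid hangs level over the mat, about (362,300) in the crop, with its disc top at 0.0555. It needs to go about 40 mm lower, ending slowly.

```bash
python3 -m creep '[[0,[0,0,-8],[0,0,0]],[0,[0,0,-18],[0,0,0]],[0,[0,0,-26],[0,0,0]],[0,[0,0,-32],[0,0,0]],[0,[0,0,-35],[0,0,0]],[0,[0,0,-37],[0,0,0]],[0,[0,0,-38],[0,0,0]],[0,[0,0,-39],[0,0,0]],[0,[0,0,-39],[0,0,0]],[0,[0,0,-39],[0,0,0]]]'
```

```text
time_s: 14.75
ee_pos: [0.659, -0.2713, -0.0037]
ee_rot: [0.0, 0.724, 0.69, 0.0]
force: [0.6, -0.3, -1.0]
width: 0.0253
finger_force: 30.0
```

```bash
python3 -m creep '[[0,[0,0,-0.5],[0,0,0]],[0,[0,0,-1],[0,0,0]],[0,[0,0,-1],[0,0,0]]]'; python3 -m creep '[[0,[0,0,-0.5],[0,0,0]],[0,[0,0,-1],[0,0,0]],[0,[0,0,-1],[0,0,0]]]'
```

```text
time_s: 15.05
ee_pos: [0.6589, -0.2713, -0.0047]
ee_rot: [0.0, 0.724, 0.69, 0.0]
force: [-0.4, -0.2, 1.7]
width: 0.0249
finger_force: 30.0
time_s: 15.35
ee_pos: [0.659, -0.2712, -0.0048]
ee_rot: [0.0, 0.724, 0.69, 0.0]
force: [-3.6, 2.6, 8.7]
width: 0.0253
finger_force: 30.0
```

Upward force has risen to 8.7 N, so the lid is down on the mat. Release slowly and back off straight up.

```bash
python3 -m creep '[[0,[0,0,1],[0,0,0]],[0.32,[0,0,1],[0,0,0]],[0.4,[0,0,1],[0,0,0]],[0.5,[0,0,1],[0,0,0]],[0.6,[0,0,1],[0,0,0]],[0.69,[0,0,1],[0,0,0]],[0.69,[0,0,1],[0,0,0]],[0.69,[0,0,10],[0,0,0]],[0.69,[0,0,30],[0,0,0]],[0.69,[0,0,60],[0,0,0]],[0.69,[0,0,100],[0,0,0]],[0.69,[0,0,140],[0,0,0]],[0.69,[0,0,170],[0,0,0]],[0.69,[-10,20,180],[0,0,0]],[0.69,[-30,60,180],[0,0,0]],[0.69,[-50,100,180],[0,0,0]],[0.69,[-60,120,180],[0,0,0]],[0.69,[-60,120,180],[0,0,0]],[0.69,[-60,120,180],[0,0,0]]]'
python3 - <<'E'
from h import *
for n in("scene","top"):
    f=grab(n); P=cloud(f)
    g=(f["frame"].min(2)>90)&(P[...,2]>.008)&(P[...,2]<.025)&(abs(P[...,0]-.659)<.07)&(abs(P[...,1]+.271)<.07)
    q=P[g]; print(n,len(q),np.percentile(q,[1,50,99],axis=0).round(4).tolist(),cv2.minEnclosingCircle(q[:,:2].astype(np.float32)) if len(q) else 0)
    if n=="scene":
        save(f,"end.png")
        h=(P[...,2]>.08)&(P[...,2]<.105)&(P[...,0]>.36)&(P[...,0]<.42)&(P[...,1]>.17)&(P[...,1]<.33); print("handle",P[h].mean(0))
E
```

```text
time_s: 17.25
ee_pos: [0.5991, -0.1512, 0.175]
ee_rot: [0.0, 0.724, 0.69, 0.001]
force: [0.2, -0.8, -0.0]
width: 0.0602
finger_force: 0.0
scene 478 [[0.6071, -0.3214, 0.009], [0.6639, -0.2619, 0.0135], [0.7095, -0.2169, 0.0168]] ((0.6573314070701599, -0.2706639766693115), 0.05595076084136963)
handle [0.39983824 0.25367387 0.09311826]
top 99 [[0.6126, -0.324, 0.0093], [0.6434, -0.3119, 0.0152], [0.6819, -0.2957, 0.0197]] ((0.6476748585700989, -0.30443185567855835), 0.03818180784583092)
```

View pics/end.png

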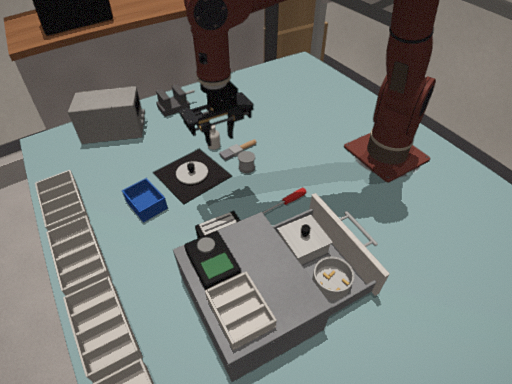

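The lid lies knob up at (192,172), centred on the mat. The drawer is open, the round tin at (333,277) is uncovered, and the square tin at (305,238) is still closed. The bystanders look unmoved and the arm is clear.

```bash
python3 -c "
from workcell import r
print(r.finish_job())"
```

```text
the job is handed in; nothing more can be done
None
```

The job is handed in, with no verdict returned: the last picture shows the drawer about 155 mm out, the round lid knob up and centred on the mat, both tins upright with the square one covered, and the bystanders apparently unmoved.

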